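# Spread the cast buttons and hold the curing lamp at the index tab

## Robot

A 6-joint arm with a two-finger parallel gripper is mounted at the origin on the work surface. World frame = base frame: x ahead of the robot, y to its left, z up, the work surface at z = 0. Lengths are in mm, angles in rad, forces in N, time in s.
With the tool pointing down it reaches from about 275 to 775 mm from the base axis. Payload 14.6 kg.
Tool frame: the origin (TCP) lies at the centre of the arm's flange, where the gripper is bolted on; the fingertips stand 173 mm ahead of it and the grasp point (between the pads) lies 155 mm ahead of it; z points along the fingers, y is the line along which they close (so a half turn about z gives the same grasp; the last joint's range is limited). The gripper opens to 85 mm and grips with 20 to 120 N. Pads are 22 mm wide; open, the fingers measure 114 mm over their backs; the gripper's body (76 mm by 85 mm) begins 54 mm behind the grasp point. The pads swing forward as they close: fully open they stand 13 mm farther back than shut.
Start: joints at [-1.26, 0.263, -0.048, 1.259, 0, 1.415], TCP at [235.792, -469.075, 404.678] pointing down, gripper open.
Joint ranges: [-2.65, 2.65], [-0.89, 1.7], [-1.18, 1.37], [-2.13, 2.11], [-1.35, 1.29], [-3.14, 3.14]. Speed limits (rad/s): [1.89, 1.89, 2.57, 2.79, 3.14, 3.14].

## Interface

Orientations are given as a rotation vector (axis times angle).
In Python, from plant import ctrl gives the robot as it stands. The module is installed in compiled form; this text tells all that it offers.
- The arm moves only by the tool arm_command, never from a script. Its argument "deltas" is text: rows parted by semicolons, each of 7 numbers parted by spaces: the opening, from 0 (shut) to 1 (fully open), then the shift along the tool's x, y, z in m, then the turn, a rotation vector about the tool's x, y, z in degrees. In form: gripper dx dy dz ax ay az; .... A call has exactly 10 rows; each row is the pose to reach, as a shift and turn from the pose commanded when the call began, along the tool's axes at that moment; what a row does not reach only later rows make up. A row lasts 1/12 s, in which the tool goes at most 41.7 mm and 7.16 degrees, less where a joint would pass 70% of its speed; a pose out of reach is approached as far as the arm can. A call with a gripper value outside its range is refused whole. The fingers move at their own pace and stop on an object; "grip_force" is the grip in N (left out, the last holds). Time passes only in rows, so rows that repeat a pose let the fingers close, or fill a call up. It gives the time, the measured TCP pose, the force, the opening and the grip force at its end, in the units of the state.
- ctrl.get_obs(): the state, without advancing time (a new reading comes with each control period).
- ctrl.capture(name): name is "side" or "top" or "wrist"; returns the picture (384x512x3 uint8, red, green, blue); there is no depth.
- ctrl.camera_params(name): a dict with "fx", "fy", "cx", "cy" (pixels), "cam_to_world" (4x4, takes a point from camera to world coordinates). Camera axes: x right, y up, looking along -z (the intrinsics and any distortion apply to the point x, -y, -z); pixel columns grow to the right and rows downward; lengths in mm; the calibration is good to about 2 mm. A picture is of the moment at which its call begins: read the wrist's pose just before it. camera_params takes no time and is no camera call; for the wrist camera it gives the pose at the moment of the call.
- ctrl.sign_off(): hands the job in; it is judged then, once.
The state is a dict: "time": time; "qpos": joint angles; "dq": joint speeds; "tau": joint torques, N m; "eef_pos": TCP position; "tool_rot": TCP orientation; "wrist_force": force on the tool from outside, world axes, zero at the start; "torque": the same for the moment, N m; "gripper_width": opening from 0.0 (shut) to 1.0 (fully open); "finger_force": force on a finger pad.
Only numpy, scipy, OpenCV 4.12 (cv2) and the standard library are available. Lean on these libraries where they do the work, as an engineer would, in place of code of your own. Each camera call takes 0.05 s, during which the arm holds its last target. There are 200 camera calls.

## Task

Five cast resin test buttons are heaped in the curing tray: spread them out inside the tray in a single layer, each lying flat, with at least a centimetre of clear space between any two. Then take the lamp carriage by its handle with the gripper, pull it out over the tray against its return spring until the pointer on its side is in line with the fin of the index tab, and finish while still holding it there (it runs back if let go). Leave the cup, the dropper bottle and the brush where they are.

Things in the scene. Friction and masses are not known exactly. Their poses are not given: they have to be found in the camera images.
- tray (a point): Centre of the floor of the shallow steel curing tray, 12 mm above the table. Axes of the fixed curing station, which is turned about the vertical: z up, x away from the robot towards the lamp shroud, y to the left. Inside, the tray measures 200 mm along x and 240 mm along y; its walls are 6 mm thick and only 12 mm high.
- station: The fixed curing station, origin on the table 12 mm below tray, same axes: a grey base 300 mm wide (y) with the tray. A 10 mm round rail runs along x on each side at y = +-138 mm, its top 50 mm above the table. The grey lamp shroud at the far end spans x from 160 to 260 mm and y +-149 mm, its top 105 mm above the table.
- button0: White resin test button, an upright cylinder 34 mm in diameter and 30 mm high, about 35 g (may vary by a third), loose. Origin at the centre of its underside, z along its axis. All five are alike; at the start three stand in a row on the tray floor, about 1.5 mm apart, and two lie on top of them, bridging the gaps (origin 30 mm above the tray floor).
- button1: White resin test button, an upright cylinder 34 mm in diameter and 30 mm high, about 35 g (may vary by a third), loose. Origin at the centre of its underside, z along its axis. All five are alike; at the start three stand in a row on the tray floor, about 1.5 mm apart, and two lie on top of them, bridging the gaps (origin 30 mm above the tray floor).
- button2: White resin test button, an upright cylinder 34 mm in diameter and 30 mm high, about 35 g (may vary by a third), loose. Origin at the centre of its underside, z along its axis. All five are alike; at the start three stand in a row on the tray floor, about 1.5 mm apart, and two lie on top of them, bridging the gaps (origin 30 mm above the tray floor).
- button3: White resin test button, an upright cylinder 34 mm in diameter and 30 mm high, about 35 g (may vary by a third), loose. Origin at the centre of its underside, z along its axis. All five are alike; at the start three stand in a row on the tray floor, about 1.5 mm apart, and two lie on top of them, bridging the gaps (origin 30 mm above the tray floor).
- button4: White resin test button, an upright cylinder 34 mm in diameter and 30 mm high, about 35 g (may vary by a third), loose. Origin at the centre of its underside, z along its axis. All five are alike; at the start three stand in a row on the tray floor, about 1.5 mm apart, and two lie on top of them, bridging the gaps (origin 30 mm above the tray floor).
- lamp (a joint): How far the lamp carriage (aluminium, 262 mm wide, 80 mm long, 36 mm high, on the rails) is pulled out of the shroud, in m: 0 parked (start), 0.16 at most; it slides along the station's -x. A spring drives it home: 5.4 N parked, plus 0.45 N per 10 mm. Parked it spans x 115 to 195 mm of the station. Its underside passes 47 mm above the tray floor: over single buttons, not over piled ones.
- lamp_handle (a point): Middle of the carriage's handle: a black round bar 12 mm thick, level, along the station's y, 100 mm between its two posts, its axis 45 mm above the lamp housing's top (128 mm above the tray floor); it can be pinched from above with the fingers on its x sides. Moves with the carriage; parked, it lies 135 mm along x from tray. Axes as tray.
- lamp_pointer (a point): Top of the pointer, a small upright steel plate (4 mm thick along x, 12 mm wide along y) on the left (+y) end of the carriage; moves with the carriage; parked, it lies 125 mm along x and 160 mm along y from tray. Axes as tray.
- mark (a point): Top of the fin of the fixed index tab: a 4 mm thick upright fin on a dark steel block (30 x 14 x 50 mm) outside the left rail, 12 mm further out along y than the pointer. It stands 75 to 120 mm along the station's -x from the parked pointer. Axes as tray. The pointer is in line with it when both have the same x along the station.
- cup: Bystander: blue plastic mixing cup, 72 mm across the rim, 95 mm high, origin at the centre of its underside, standing to the left of the station.
- dropper: Bystander: small white dropper bottle, 30 mm in diameter, 65 mm high, origin at the centre of its underside, standing to the right of the station.
- brush: Bystander: brush lying to the right of the station, origin on its underside; about 200 mm long, lying roughly along the station's x.
Mind the look-alikes: they are no part of the job. What is shaped like the button2 but purple or red is not meant.

How it is judged (in metres and radians):
On the way, in this order (a step that is already met when the one before it is completed fails the run):
1. the buttons lie flat in a single layer in the tray, clear of each other, with the lamp still parked (z of button0 in the frame of tray between -0.006 and 0.006 m and angle between the z axis of each of button0, button1, button2, button3, button4 and the z axis of tray, either way round below 0.2 rad and z of button1 in the frame of tray between -0.006 and 0.006 m and z of button2 in the frame of tray between -0.006 and 0.006 m and z of button3 in the frame of tray between -0.006 and 0.006 m and z of button4 in the frame of tray between -0.006 and 0.006 m and horizontal distance between button0 and button1 above 0.043 m and horizontal distance between each of button0, button1 and button2 above 0.043 m and horizontal distance between each of button0, button1, button2 and button3 above 0.043 m and horizontal distance between each of button0, button1, button2, button3 and button4 above 0.043 m and x of button0 in the frame of tray between -0.1 and 0.1 m and y of button0 in the frame of tray between -0.12 and 0.12 m and x of button1 in the frame of tray between -0.1 and 0.1 m and y of button1 in the frame of tray between -0.12 and 0.12 m and x of button2 in the frame of tray between -0.1 and 0.1 m and y of button2 in the frame of tray between -0.12 and 0.12 m and x of button3 in the frame of tray between -0.1 and 0.1 m and y of button3 in the frame of tray between -0.12 and 0.12 m and x of button4 in the frame of tray between -0.1 and 0.1 m and y of button4 in the frame of tray between -0.12 and 0.12 m and value of joint lamp below 0.012 m), for 0.2 s.
2. the lamp carriage is held by the fingers with its pointer in line with the index tab (x of lamp_pointer in the frame of mark between -0.006 and 0.006 m and contact force between the fingers and lamp above 4 N), for 0.3 s.
At the end, for the whole second after the job is handed in: The fingers hold the lamp carriage still (contact force above 4 N) with its pointer within 6 mm of the fin of the index tab along the station's x; all five buttons lie flat on the tray floor inside the tray, no two closer than 43 mm centre to centre (9 mm clear), none touching the lamp (all of step 2 and velocity of joint lamp between -0.01 and 0.01 m/s and z of button0 in the frame of tray between -0.006 and 0.006 m and angle between the z axis of each of button0, button1, button2, button3, button4 and the z axis of tray, either way round below 0.2 rad and z of button1 in the frame of tray between -0.006 and 0.006 m and z of button2 in the frame of tray between -0.006 and 0.006 m and z of button3 in the frame of tray between -0.006 and 0.006 m and z of button4 in the frame of tray between -0.006 and 0.006 m and horizontal distance between button0 and button1 above 0.043 m and horizontal distance between each of button0, button1 and button2 above 0.043 m and horizontal distance between each of button0, button1, button2 and button3 above 0.043 m and horizontal distance between each of button0, button1, button2, button3 and button4 above 0.043 m and x of button0 in the frame of tray between -0.1 and 0.1 m and y of button0 in the frame of tray between -0.12 and 0.12 m and x of button1 in the frame of tray between -0.1 and 0.1 m and y of button1 in the frame of tray between -0.12 and 0.12 m and x of button2 in the frame of tray between -0.1 and 0.1 m and y of button2 in the frame of tray between -0.12 and 0.12 m and x of button3 in the frame of tray between -0.1 and 0.1 m and y of button3 in the frame of tray between -0.12 and 0.12 m and x of button4 in the frame of tray between -0.1 and 0.1 m and y of button4 in the frame of tray between -0.12 and 0.12 m and contact force between each of button0, button1, button2, button3, button4 and lamp below 0.3 N); the arm keeps its last pose, push and grip.
It fails at once if the cup is moved by more than 30 mm (distance of cup from where it was at the start of the episode above 0.03 m).
It fails at once if the dropper is moved by more than 30 mm (distance of dropper from where it was at the start of the episode above 0.03 m).
It fails at once if the brush is moved by more than 30 mm (distance of brush from where it was at the start of the episode above 0.03 m).
It fails at once if a button is pushed or thrown out of the tray (horizontal distance between any of button0, button1, button2, button3, button4 and tray above 0.17 m).
It also fails if it takes over 61 s, if anything falls off the work surface, if the arm or the gripper's body presses on something with over 40 N, if the wrist force passes 120 N, or if a joint passes its speed limit or range.

## Working session

There is one attempt and no reset: what is moved stays moved. The work goes in short steps, Python scripts to look and compute and a tool call to move; the robot and the scene stay as the last step left them, time stands still between calls to the robot, and variables do not carry over. Pictures are saved under pics/ and viewed, at most 10 in all, crops included, and the job is handed in when it is done.

Besides the shell and the picture viewer there is one more tool, called after "Request:" as name(argument=value, ...) on one line, values as JSON. arm_command: Moves the arm, as the interface text tells. Its arguments: {"type":"object","properties":{"deltas":{"type":"string"},"grip_force":{"type":"number"}},"required":["deltas"]}

```bash
mkdir -p pics; cat > h.py <<'E'
import numpy as np,cv2
from plant import ctrl
from scipy.spatial.transform import Rotation as R
def snap(n,f):
    p=ctrl.camera_params(n); im=np.asarray(ctrl.capture(n)); cv2.imwrite('pics/'+f+'.png',im[:,:,::-1]); np.savez('pics/'+f,im=im,**{k:np.array(v) for k,v in p.items()}); return im,p
def load(f):
    d=np.load('pics/'+f+'.npz'); return d['im'],d
def ray(p,u,v):
    M=np.array(p['cam_to_world']); d=np.array([(u-p['cx'])/p['fx'],-(v-p['cy'])/p['fy'],-1.]); return M[:3,3],M[:3,:3]@d
def onz(p,u,v,z):
    o,d=ray(p,u,v); return o+d*(z-o[2])/d[2]
def proj(p,X):
    M=np.array(p['cam_to_world']); c=M[:3,:3].T@(np.array(X,float)-M[:3,3]); return p['cx']+p['fx']*c[0]/-c[2], p['cy']-p['fy']*c[1]/-c[2]
E
python3 - <<'E'
from h import *
np.set_printoptions(precision=3,suppress=True)
o=ctrl.get_obs();print(o['time'],o['eef_pos'],o['tool_rot'],R.from_rotvec(o['tool_rot']).as_matrix())
for n in('top','side'):
    im,p=snap(n,n+'0'); print({k:np.array(v) for k,v in p.items()})
a=[cv2.imread('pics/%s0.png'%n) for n in('top','side')]
E
```

```text
0.0 [ 235.766 -468.98   404.227] [-3.056 -0.725  0.   ] [[ 0.893  0.449 -0.   ]
 [ 0.449 -0.893  0.001]
 [ 0.    -0.001 -1.   ]]
{'fx': array(354.981), 'fy': array(354.981), 'cx': array(256.06), 'cy': array(197.245), 'cam_to_world': array([[ -0.011,   0.998,  -0.056, 463.309],
       [ -1.   ,  -0.009,   0.029,  19.72 ],
       [  0.029,   0.057,   0.998, 856.57 ],
       [  0.   ,   0.   ,   0.   ,   1.   ]])}
{'fx': array(390.628), 'fy': array(390.628), 'cx': array(251.326), 'cy': array(189.816), 'cam_to_world': array([[ -0.936,   0.236,  -0.261, 257.205],
       [ -0.352,  -0.604,   0.715, 660.735],
       [  0.011,   0.761,   0.648, 692.974],
       [  0.   ,   0.   ,   0.   ,   1.   ]])}
```

View pics/top0.png

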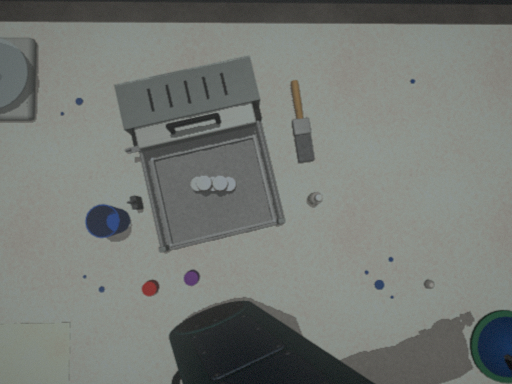

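View pics/side0.png

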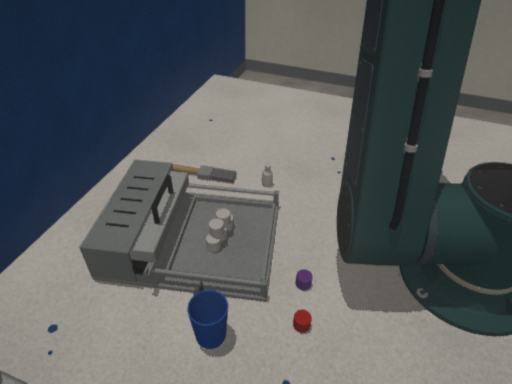

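The only plausible buttons are the white heap at top px (195–235,184). The dropper (315,199), red (150,288), purple (192,278) and grey knob (429,284) don't fit. I'll check that with a close crop.

```bash
python3 - <<'E'
from h import *
t=cv2.imread('pics/top0.png');s=cv2.imread('pics/side0.png')
a=cv2.resize(t[70:260,110:300],None,fx=3,fy=3,interpolation=cv2.INTER_CUBIC)[:570]
b=cv2.resize(t[165:205,180:250],None,fx=3.2,fy=3.2,interpolation=cv2.INTER_CUBIC)
c=cv2.resize(s[195:265,185:255],None,fx=3.2,fy=3.2,interpolation=cv2.INTER_CUBIC)
o=np.zeros((570,800,3),np.uint8);o[:,:570]=a;o[:128,574:798]=b;o[140:364,574:798]=c
cv2.imwrite('pics/crop1.png',o)
E
```

```text
(no output)
```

View pics/crop1.png

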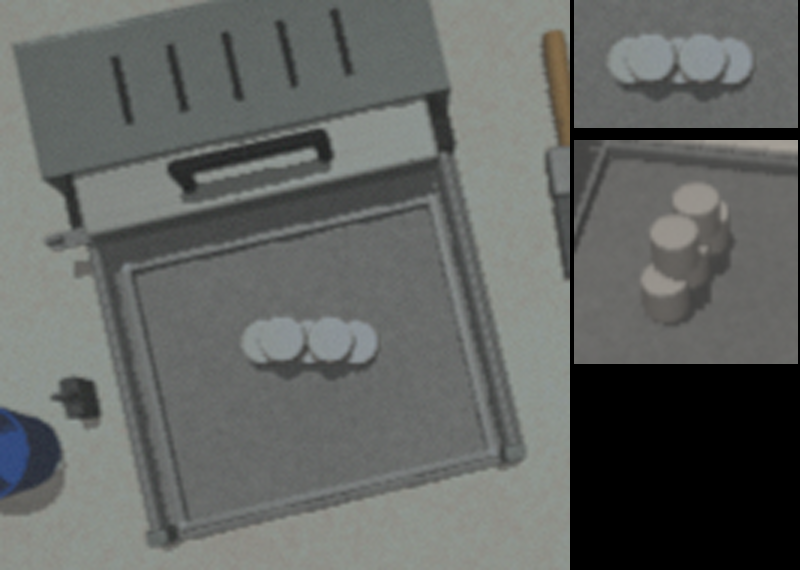

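The crop confirms white cylinders, two stacked on three. The top ones are at top px (204,183) and (220,183), and the end ones at (196.5,184) and (229.5,184). The handle is at (193,124), the tab at (136,203) and the pointer at about (132,150).

```bash
cat >> h.py <<'E'
def fit():
    from scipy.optimize import least_squares
    im,p=load('top0')
    C=[((160,149,105),(45,180)),((160,-149,105),(449,90)),((100,120,12),(134,273)),((100,-120,12),(433,206)),((-100,120,24),(186,523)),((-100,-120,24),(491,455))]
    S=np.array([c[0] for c in C],float); U=np.array([[(c[1][0]+.5)/3-.5+110,(c[1][1]+.5)/3-.5+70] for c in C])
    W=np.array([onz(p,*u,s[2]) for u,s in zip(U,S)])
    r=lambda q: ((R.from_euler('z',q[2]).apply(S)+[q[0],q[1],0]-W)[:,:2]).ravel()
    s=least_squares(r,[460,100,0.2]); return s.x,s.fun.reshape(-1,2)
E
python3 - <<'E'
from h import *
np.set_printoptions(precision=2,suppress=True)
q,f=fit();print(q,np.degrees(q[2]));print(f)
im,p=load('top0')
Rz=R.from_euler('z',q[2]).as_matrix();T=np.array([q[0],q[1],0])
st=lambda X:Rz.T@(X-T)
px=lambda a,b:((a+.5)/3-.5+110,(b+.5)/3-.5+70)
for n,c,z in[('topL',(282,340),72),('topR',(330,340),72),('botL',(260,343),42),('botR',(358,343),42),('handleL',(170,167),140),('handleR',(330,135),140),('handleMid',(248,148),140),('ptr',(55,241),100),('tab',(60,398),62),('tabc',(80,400),50)]:
    X=onz(p,*px(*c),z);print(n,X,st(X))
print([ (z,st(onz(p,*px(55,241),z))[:2],st(onz(p,*px(58,399),z))[:2]) for z in (50,70,90)])
# white mask
im=im.astype(int);m=(im.min(2)>125)[165:205,180:250];print(im[184,190:242].mean(1).astype(int))
E
```

```text
[527.69  95.87   0.22] 12.491980933102662
[[-0.28  1.09]
 [-0.17 -3.16]
 [-1.01 -1.22]
 [-1.69  2.13]
 [ 0.47 -0.6 ]
 [ 2.69  1.77]]
topL [540.2 112.1  72. ] [15.72 13.14 72.  ]
topR [539.91  76.82  72.  ] [  7.8  -21.24  72.  ]
botL [540.98 132.39  42.  ] [20.87 32.78 42.  ]
botR [540.35  57.62  42.  ] [  4.08 -40.08  42.  ]
handleL [651.75 179.3  140.  ] [139.17  54.62 140.  ]
handleR [673.45  71.13 140.  ] [136.96 -55.69 140.  ]
handleMid [664.64 126.73 140.  ] [140.38   0.5  140.  ]
ptr [609.34 269.11 100.  ] [117.19 151.48 100.  ]
tab [499.49 276.91  62.  ] [ 11.63 182.86  62.  ]
tabc [498.39 265.91  50.  ] [  8.17 172.36  50.  ]
[(50, array([130.18, 165.48]), array([ 12.6 , 188.13])), (70, array([124.98, 159.88]), array([ 10.32, 181.97])), (90, array([119.79, 154.28]), array([  8.04, 175.81]))]
[121 138 144 144 143 136 134 144 145 143 144 142 144 144 145 145 144 146
 144 146 135 102 107 138 145 143 146 144 142 146 146 144 145 144 145 145
 139 114 115 144 146 148 146 147 148 125  99 109 103 103 104 103]
```

Request:
arm_command(deltas="1 0.052 -0.037 0 0 0 -7;1 0.104 -0.073 0 0 0 -14;1 0.156 -0.11 0 0 0 -21;1 0.208 -0.146 0 0 0 -28;1 0.26 -0.183 0 0 0 -35;1 0.312 -0.22 0 0 0 -42;1 0.364 -0.256 0 0 0 -49;1 0.416 -0.293 0 0 0 -56;1 0.468 -0.33 0 0 0 -63.3;1 0.52 -0.366 0 0 0 -63.3", grip_force=30)

```text
time: 0.93
eef_pos: [432.8, -99.6, 404.7]
tool_rot: [2.212, 2.23, 0.0]
wrist_force: [2.3, -1.4, -0.3]
gripper_width: 1.0
finger_force: 0.0
```

```bash
cat >> h.py <<'E'
def go(x,y,z,yaw=90):
    "delta (tool axes, m) and az to reach TCP x,y,z with tool-x yaw"
    o=ctrl.get_obs(); M=R.from_rotvec(o['tool_rot']).as_matrix()
    d=M.T@(np.array([x,y,z])-o['eef_pos'])/1000
    w=np.radians(yaw); G=np.array([[np.cos(w),np.sin(w),0],[np.sin(w),-np.cos(w),0],[0,0,-1]])
    return d.round(4), np.degrees(R.from_matrix(M.T@G).as_rotvec()).round(2)
E
python3 - <<'E'
from h import *
o=ctrl.get_obs();print(o['time'],o['eef_pos'],o['wrist_force'],go(540,94.5,400))
E
```

```text
0.9333 [432.7683926  -99.61877809 404.71542304] [ 2.25506761 -1.35399199 -0.29198086] (array([0.1932, 0.1088, 0.0047]), array([0.01, 0.  , 0.46]))
```

Request:
arm_command(deltas="1 0.035 0.019 0.01 0 0 0.46;1 0.07 0.038 0.02 0 0 0.46;1 0.105 0.057 0.03 0 0 0.46;1 0.14 0.076 0.04 0 0 0.46;1 0.175 0.095 0.05 0 0 0.46;1 0.193 0.109 0.05 0 0 0.46;1 0.193 0.109 0.05 0 0 0.46;1 0.193 0.109 0.05 0 0 0.46;1 0.193 0.109 0.05 0 0 0.46;1 0.193 0.109 0.05 0 0 0.46")

```text
time: 1.77
eef_pos: [541.0, 90.4, 354.9]
tool_rot: [2.232, 2.211, -0.0]
wrist_force: [0.1, 0.1, 0.5]
gripper_width: 0.998
finger_force: 0.0
```

```bash
python3 - <<'E'
from h import *
np.set_printoptions(precision=2,suppress=True)
o=ctrl.get_obs();print(o['time'],o['eef_pos'],o['tool_rot'])
im,p=snap('wrist','w1');print({k:np.array(v) for k,v in p.items()})
E
```

```text
1.7667 [541.03  90.43 354.85] [ 2.23  2.21 -0.  ]
{'fx': array(274.7), 'fy': array(274.7), 'cx': array(256.85), 'cy': array(193.96), 'cam_to_world': array([[  1.  ,   0.01,   0.  , 541.8 ],
       [ -0.01,   0.96,   0.28, 161.33],
       [  0.  ,  -0.28,   0.96, 324.23],
       [  0.  ,   0.  ,   0.  ,   1.  ]])}
```

View pics/w1.png

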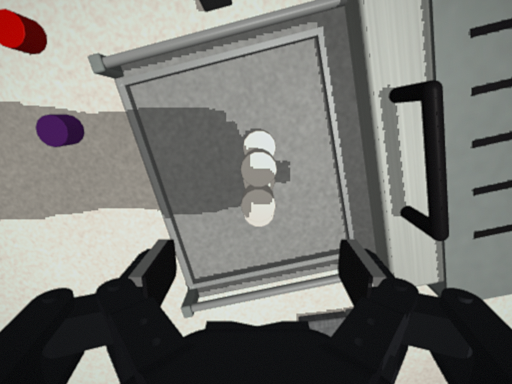

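The wrist view shows the white heap: end button at (260,143), the +y top button at about (259,163), the -y one at about (258,205). The handle bar is at (436,160).

```bash
python3 - <<'E'
from h import *
np.set_printoptions(precision=1,suppress=True)
im,p=load('w1')
for X in[(540,112,72),(540,77,72),(540,130,42),(540,94.5,42),(540,59,12)]: print(X,proj(p,X))
for r in range(126,232,6):
    row=im[r,225:300].astype(int).mean(1); g=np.abs(np.diff(row)); i=np.where(g>25)[0]+225; print(r,i)
print(im[125:232:2,259].astype(int).mean(1).astype(int))
hb=[onz(p,435,y,140) for y in(86,237)];print(hb,ctrl.get_obs()['time'])
print([onz(p,c,r,146) for c,r in[(436,90),(442,235)]])
E
```

```text
(540, 112, 72) (np.float64(255.29820104863023), np.float64(169.82496516704887))
(540, 77, 72) (np.float64(255.74354046505633), np.float64(205.46931984998938))
(540, 130, 42) (np.float64(255.2204039180902), np.float64(146.74426140184255))
(540, 94.5, 42) (np.float64(255.63736576690798), np.float64(180.6897116253936))
(540, 59, 12) (np.float64(256.08200076852114), np.float64(203.8303590333461))
126 [236]
132 [238 244 250 251 252 264 265 266]
138 [244 245 246 271 272]
144 [242 243 244 274]
150 [264 265 266 274]
156 [249 269 270]
162 [241 249 274 275 289]
168 [240 252 269 275 276 289]
174 [241 273 274 275 289]
180 [242 289]
186 [267 268]
192 [272]
198 [242 271]
204 [250 274 275]
210 [250 273 274]
216 [248 272]
222 [247 248 268 269]
228 []
[154 153  89 196 227 225 225 226 225 225 225 233  99 102 230 226 226 225
 225 225 225 229 138 139 138 137 139 137 139 138 138 100 117 141 140 138
 139 139 138 137 225 221 220 220 219 219 218 217 216 217 220 144 147 149]
[array([653.8, 177.4, 140. ]), array([671.3,  74. , 140. ])] 1.8167
[array([651.2, 174.6, 146. ]), array([671.8,  78.3, 146. ])]
```

```bash
python3 - <<'E'
from h import *
o=ctrl.get_obs();print(o['time'],o['eef_pos'],o['tool_rot'],go(542,113.5,217))
E
```

```text
1.8167 [541.05524772  90.34045264 354.97740729] [2.23182203e+00 2.21069204e+00 9.44088336e-05] (array([0.0232, 0.0007, 0.138 ]), array([ 0.01,  0.01, -0.55]))
```

Request:
arm_command(deltas="1 0.023 0.001 0.035 0 0 -0.5;1 0.023 0.001 0.07 0 0 -0.5;1 0.023 0.001 0.105 0 0 -0.5;1 0.023 0.001 0.13 0 0 -0.5;1 0.023 0.001 0.138 0 0 -0.5;1 0.023 0.001 0.138 0 0 -0.5;0.2 0.023 0.001 0.138 0 0 -0.5;0.1 0.023 0.001 0.138 0 0 -0.5;0.1 0.023 0.001 0.138 0 0 -0.5;0.1 0.023 0.001 0.138 0 0 -0.5", grip_force=30)

```text
time: 2.65
eef_pos: [543.1, 114.2, 217.9]
tool_rot: [2.22, 2.221, 0.002]
wrist_force: [-0.4, -1.0, 0.2]
gripper_width: 0.454
finger_force: 0.0
```

Request:
arm_command(deltas="0.1 0 0 0 0 0 0;0.1 0 0 0 0 0 0;0.1 0 0 0 0 0 0;0.1 0 0 -0.01 0 0 0;0.1 0 0 -0.02 0 0 0;0.1 0 0 -0.035 0 0 0;0.1 0 0 -0.05 0 0 0;0.1 0 0 -0.05 0 0 0;0.1 0 0 -0.05 0 0 0;0.1 0 0 -0.05 0 0 0")

```text
time: 3.48
eef_pos: [542.5, 114.2, 266.6]
tool_rot: [2.221, 2.222, 0.0]
wrist_force: [-0.4, -0.4, -0.5]
gripper_width: 0.386
finger_force: 29.9
```

```bash
python3 - <<'E'
from h import *
o=ctrl.get_obs();print(o['time'],o['eef_pos'],o['tool_rot'],go(478,126,187))
im,p=snap('wrist','w2')
E
```

```text
3.4833 [542.53341647 114.22902707 266.62463669] [2.22093550e+00 2.22192853e+00 2.45387126e-05] (array([ 0.0118, -0.0645,  0.0796]), array([ 0.  , -0.  ,  0.03]))
```

View pics/w2.png

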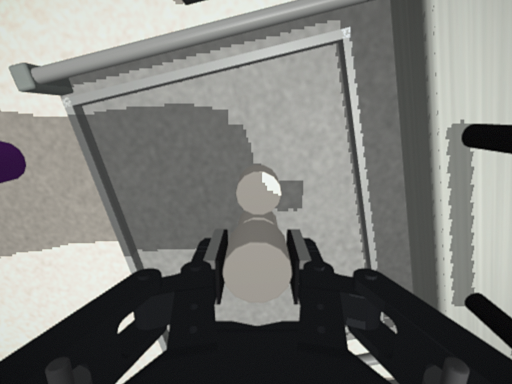

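The button is held at (258,265), and the bottom one is still standing at (259,190). Placing it on the near side.

Request:
arm_command(deltas="0.1 0.006 -0.03 0 0 0 0;0.1 0.012 -0.06 0 0 0 0;0.1 0.012 -0.064 0.03 0 0 0;0.1 0.012 -0.064 0.06 0 0 0;0.1 0.012 -0.064 0.074 0 0 0;0.1 0.012 -0.064 0.078 0 0 0;0.1 0.012 -0.064 0.078 0 0 0;0.6 0.012 -0.064 0.078 0 0 0;0.6 0.012 -0.064 0.078 0 0 0;0.6 0.012 -0.064 0.078 0 0 0")

```text
time: 4.37
eef_pos: [478.8, 126.2, 188.7]
tool_rot: [2.221, 2.222, 0.0]
wrist_force: [0.0, -0.0, -0.2]
gripper_width: 0.599
finger_force: 0.0
```

Request:
arm_command(deltas="0.6 0 0 0 0 0 0;0.6 0 0 -0.02 0 0 0;0.6 0 0 -0.05 0 0 0;0.8 0 0 -0.09 0 0 0;0.9 0 0.03 -0.1 0 0 0;0.9 -0.03 0.062 -0.1 0 0 0;0.9 -0.047 0.064 -0.1 0 0 0;0.9 -0.047 0.064 -0.1 0 0 0;0.9 -0.047 0.064 -0.1 0 0 0;0.9 -0.047 0.064 -0.1 0 0 0")

```text
time: 5.2
eef_pos: [542.3, 79.4, 288.6]
tool_rot: [-2.221, -2.221, 0.0]
wrist_force: [-0.6, -0.8, 0.6]
gripper_width: 0.9
finger_force: 0.0
```

```bash
python3 - <<'E'
from h import *
o=ctrl.get_obs();print(o['time'],o['eef_pos'],o['tool_rot'],go(542,78,217))
im,p=snap('wrist','w3')
for X in[(540,77,72),(540,130,42),(540,94.5,42),(540,59,42),(478,126,42)]: print(X,proj(p,X))
E
```

```text
5.2 [542.30657906  79.44713551 288.57947736] [-2.22081177e+00 -2.22134234e+00  3.82847034e-04] (array([-0.0015, -0.0003,  0.0716]), array([-0.03, -0.01,  0.01]))
(540, 77, 72) (np.float64(253.62676286044316), np.float64(220.22790225376994))
(540, 130, 42) (np.float64(253.7487315290359), np.float64(142.15522669887324))
(540, 94.5, 42) (np.float64(253.93889942865349), np.float64(186.4586748173854))
(540, 59, 42) (np.float64(254.11301341181377), np.float64(227.0220392714281))
(478, 126, 42) (np.float64(174.29399014737342), np.float64(147.4505145054314))
```

View pics/w3.png

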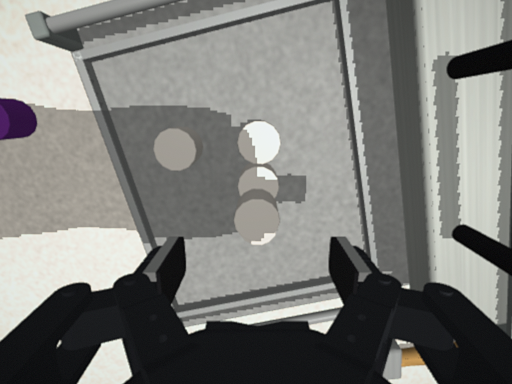

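The placed button is at (175,149), the second top one at (257,218), and the bottom ones at (259,143) and (258,186). All as expected.

Request:
arm_command(deltas="0.9 -0.001 0 0.035 0 0 0;0.9 -0.001 0 0.06 0 0 0;0.9 -0.001 0 0.072 0 0 0;0.7 -0.001 0 0.072 0 0 0;0.1 -0.001 0 0.072 0 0 0;0.1 -0.001 0 0.072 0 0 0;0.1 -0.001 0 0.072 0 0 0;0.1 -0.001 0 0.072 0 0 0;0.1 -0.001 0 0.072 0 0 0;0.1 -0.001 0 0.072 0 0 0")

```text
time: 6.08
eef_pos: [543.0, 78.5, 218.1]
tool_rot: [2.22, 2.221, 0.003]
wrist_force: [-1.6, 2.7, 6.4]
gripper_width: 0.387
finger_force: 29.6
```

Request:
arm_command(deltas="0.1 0 0 0 0 0 0;0.1 0 0 -0.02 0 0 0;0.1 0 0 -0.05 0 0 0;0.1 0 -0.03 -0.05 0 0 0;0.1 0 -0.06 -0.05 0 0 0;0.1 -0.002 -0.064 -0.03 0 0 0;0.1 -0.002 -0.064 0 0 0 0;0.1 -0.002 -0.064 0.02 0 0 0;0.1 -0.002 -0.064 0.028 0 0 0;0.1 -0.002 -0.064 0.028 0 0 0")

```text
time: 6.92
eef_pos: [478.5, 76.3, 188.2]
tool_rot: [-2.22, -2.221, 0.001]
wrist_force: [-0.8, -0.4, 0.0]
gripper_width: 0.387
finger_force: 31.1
```

Request:
arm_command(deltas="0.1 0 0 0 0 0 0;0.6 0 0 0 0 0 0;0.6 0 0 0 0 0 0;0.6 0 0 0 0 0 0;0.6 0 0 -0.02 0 0 0;0.6 0 0 -0.06 0 0 0;0.7 0.01 0.03 -0.08 0 0 0;0.7 0.05 0.062 -0.08 0 0 0;0.7 0.051 0.064 -0.08 0 0 0;0.7 0.051 0.064 -0.08 0 0 0")

```text
time: 7.75
eef_pos: [544.3, 129.0, 269.0]
tool_rot: [2.218, 2.223, 0.003]
wrist_force: [-1.4, -1.1, -0.1]
gripper_width: 0.699
finger_force: 0.0
```

```bash
python3 - <<'E'
from h import *
np.set_printoptions(precision=1,suppress=True)
o=ctrl.get_obs();print(o['time'],o['eef_pos'],o['tool_rot'],go(542.5,130,189))
im,p=snap('wrist','w4')
for X in[(542,130,42),(542,94.5,42),(542,59,42),(478,126,42),(478,77,42)]: print(X,np.array(proj(p,X)))
E
```

```text
7.75 [544.3 129.  269. ] [2.2 2.2 0. ] (array([ 0. , -0. ,  0.1]), array([ 0.1, -0. ,  0.1]))
(542, 130, 42) [253.  210.9]
(542, 94.5, 42) [253.1 253.2]
(542, 59, 42) [253.2 291.8]
(478, 126, 42) [168.9 215.9]
(478, 77, 42) [174.2 272.7]
```

View pics/w4.png

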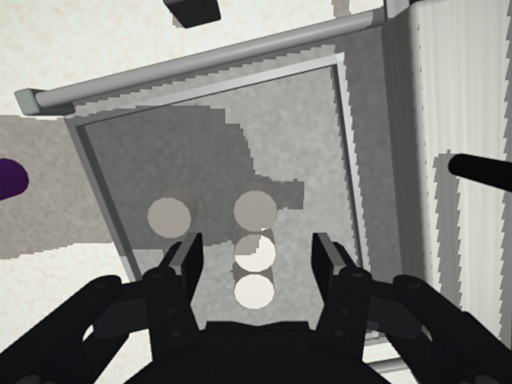

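Bottom row at (255,210), (255,252) and (254,292), with the first placed button at (169,217). Next I drag the +y end button outwards by 21 mm.

Request:
arm_command(deltas="0.6 0.001 -0.001 0.03 0 0 0;0.6 0.001 -0.001 0.06 0 0 0;0.6 0.001 -0.001 0.075 0 0 0;0.6 0.001 -0.001 0.076 0 0 0;0.1 0.001 -0.001 0.076 0 0 0;0.1 0.001 -0.001 0.076 0 0 0;0.1 0.001 -0.001 0.076 0 0 0;0.1 0.001 -0.001 0.076 0 0 0;0.1 0.001 -0.001 0.076 0 0 0;0.1 0.001 -0.001 0.076 0 0 0")

```text
time: 8.63
eef_pos: [541.9, 128.2, 193.5]
tool_rot: [2.22, 2.221, 0.001]
wrist_force: [-0.7, -0.0, 7.4]
gripper_width: 0.388
finger_force: 30.4
```

Request:
arm_command(deltas="0.1 0 0 -0.001 0 0 0;0.1 0.006 0 -0.001 0 0 0;0.1 0.014 0 -0.001 0 0 0;0.1 0.021 0 -0.001 0 0 0;0.1 0.021 0 0 0 0 0;0.1 0.021 0 0 0 0 0;0.55 0.021 0 0 0 0 0;0.55 0.021 0 0 0 0 0;0.55 0.021 0 0 0 0 0;0.55 0.021 0 -0.02 0 0 0")

```text
time: 9.47
eef_pos: [540.6, 149.2, 210.1]
tool_rot: [-2.219, -2.22, 0.006]
wrist_force: [-1.5, -0.5, -0.2]
gripper_width: 0.547
finger_force: 0.0
```

Request:
arm_command(deltas="0.55 0 0 -0.02 0 0 0;0.55 0 0 -0.06 0 0 0;0.55 -0.04 0 -0.06 0 0 0;0.55 -0.08 0 -0.06 0 0 0;0.55 -0.091 0 -0.05 0 0 0;0.55 -0.092 0 -0.02 0 0 0;0.55 -0.092 0 -0.02 0 0 0;0.55 -0.092 0 -0.02 0 0 0;0.55 -0.092 0 -0.02 0 0 0;0.55 -0.092 0 -0.02 0 0 0")

```text
time: 10.3
eef_pos: [542.0, 57.8, 233.8]
tool_rot: [2.219, 2.222, 0.001]
wrist_force: [0.2, -0.6, 0.7]
gripper_width: 0.547
finger_force: 0.0
```

```bash
python3 - <<'E'
from h import *
np.set_printoptions(precision=4,suppress=True)
o=ctrl.get_obs();print(o['time'],o['eef_pos'],o['tool_rot'],go(542.5,58.5,194))
E
```

```text
10.3 [542.0476  57.779  233.772 ] [2.2194 2.2223 0.0013] (array([0.0007, 0.0004, 0.0398]), array([0.07, 0.  , 0.08]))
```

Request:
arm_command(deltas="0.55 0.001 0 0.03 0 0 0;0.55 0.001 0 0.039 0 0 0;0.55 0.001 0 0.039 0 0 0;0.1 0.001 0 0.039 0 0 0;0.1 0.001 0 0.039 0 0 0;0.1 0.001 0 0.039 0 0 0;0.1 0.001 0 0.039 0 0 0;0.1 0.001 0 0.039 0 0 0;0.1 -0.005 0 0.038 0 0 0;0.1 -0.012 0 0.038 0 0 0")

```text
time: 11.13
eef_pos: [541.7, 45.0, 195.0]
tool_rot: [2.22, 2.222, 0.0]
wrist_force: [-0.1, -0.1, -0.9]
gripper_width: 0.386
finger_force: 29.9
```

Request:
arm_command(deltas="0.1 -0.007 0 0 0 0 0;0.1 -0.008 0 0 0 0 0;0.1 -0.008 0 0.001 0 0 0;0.1 -0.008 0 0.001 0 0 0;0.55 -0.008 0 0.001 0 0 0;0.55 -0.008 0 0.001 0 0 0;0.55 -0.008 0 0 0 0 0;0.55 -0.008 0 -0.03 0 0 0;0.55 -0.008 0 -0.07 0 0 0;0.55 -0.008 0 -0.11 0 0 0")

```text
time: 11.97
eef_pos: [541.1, 37.4, 305.5]
tool_rot: [-2.219, -2.221, 0.002]
wrist_force: [0.9, -0.4, 0.4]
gripper_width: 0.549
finger_force: 0.0
```

Request:
arm_command(deltas="0.5 0 0 -0.02 0 0 2;0.5 0 0.02 -0.02 0 0 -5;0.5 0.02 0.05 -0.02 0 0 -12.5;0.5 0.04 0.08 -0.02 0 0 -12.5;0.5 0.06 0.1 -0.02 0 0 -12.5;0.5 0.06 0.1 -0.02 0 0 -12.5;0.5 0.06 0.1 -0.02 0 0 -12.5;0.5 0.06 0.1 -0.02 0 0 -12.5;0.5 0.06 0.1 -0.02 0 0 -12.5;0.5 0.06 0.1 -0.02 0 0 -12.5")

```text
time: 12.8
eef_pos: [641.1, 96.7, 325.0]
tool_rot: [1.967, 2.45, 0.0]
wrist_force: [-0.4, 0.2, 0.6]
gripper_width: 0.497
finger_force: 0.0
```

```bash
python3 - <<'E'
from h import *
np.set_printoptions(precision=4,suppress=True)
o=ctrl.get_obs();print(o['time'],o['eef_pos'],o['tool_rot'])
snap('wrist','w5');snap('side','s5');snap('top','t5')
a=cv2.imread('pics/w5.png');s=cv2.imread('pics/s5.png')[150:300,90:290]
b=cv2.resize(s,None,fx=1.4,fy=1.4)
t=cv2.resize(cv2.imread('pics/t5.png')[110:260,110:290],None,fx=1.5,fy=1.5)
o=np.zeros((460,800,3),np.uint8);o[:384,:512]=a;o[:210,515:795]=b;o[220:445,515:785]=t;cv2.imwrite('pics/m5.png',o)
E
```

```text
12.8 [641.1323  96.7354 324.9872] [1.9667 2.4499 0.    ]
```

View pics/m5.png

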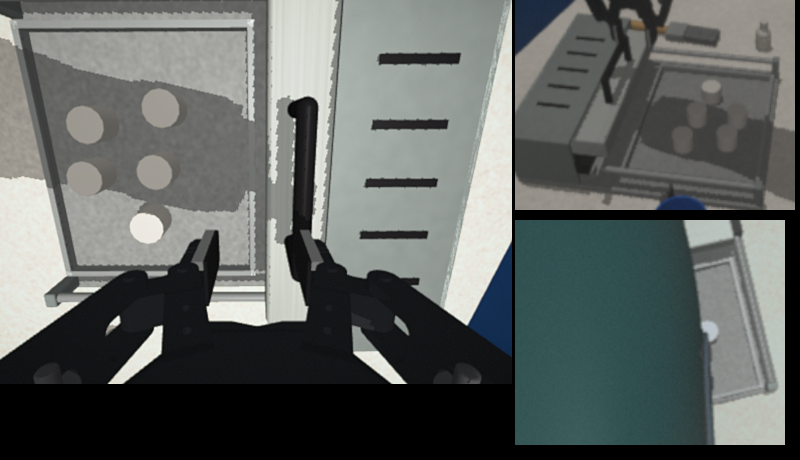

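All five stand singly: wrist px (85,124), (160,107), (85,178), (155,172) and (147,228). I'll measure the spacing and the handle, then the pointer and tab.

```bash
python3 - <<'E'
from h import *
from scipy.spatial.distance import pdist
np.set_printoptions(precision=1,suppress=True)
im,p=load('w5');q,_=fit();Rz=R.from_euler('z',q[2]).as_matrix();T=np.array([q[0],q[1],0]);st=lambda X:Rz.T@(X-T)
B=np.array([onz(p,u,v,42) for u,v in[(85,124),(160,107),(85,178),(155,172),(147,228)]]);print(B,np.array([st(b) for b in B]),pdist(B[:,:2]))
for u,v in[(308,105),(303,225)]: X=onz(p,u,v,140);print(X,st(X))
print(st(onz(p,268,300,95)))
X=onz(p,252,19,24);print('corner',st(X))
h=q[:2];hx=Rz@np.array([135,0,0])+T;print(hx)
print(go(hx[0],hx[1],293,102.5))
E
```

```text
[[478.5 125.4  42. ]
 [542.  154.1  42. ]
 [480.8  75.5  42. ]
 [544.3  95.3  42. ]
 [543.1  37.2  42. ]] [[-41.6  39.5  42. ]
 [ 26.6  53.8  42. ]
 [-50.2  -9.7  42. ]
 [ 16.1  -4.1  42. ]
 [  2.3 -60.6  42. ]] [ 69.7  49.9  72.4 109.2  99.7  58.8 116.9  66.6  73.1  58.1]
[651.8 176.7 140. ] [138.7  52.1 140. ]
[667.2 109.4 140. ] [139.1 -17.  140. ]
[ 120.6 -104.2   95. ]
corner [107.3 126.7  24. ]
[659.5 125.1   0. ]
(array([0., 0., 0.]), array([ 0.,  0., -0.]))
```

```bash
python3 - <<'E'
from h import *
np.set_printoptions(precision=4,suppress=True)
d,a=go(662.5,126,295,102.5);print(*d,*a)
E
```

```text
0.0239 0.0269 0.03 0.01 0.0 -0.01
```

Request:
arm_command(deltas="0.55 0.024 0.027 0 0 0 0;0.55 0.024 0.027 0 0 0 0;0.55 0.024 0.027 0.015 0 0 0;0.55 0.024 0.027 0.03 0 0 0;0.55 0.024 0.027 0.03 0 0 0;0.3 0.024 0.027 0.03 0 0 0;0 0.024 0.027 0.03 0 0 0;0 0.024 0.027 0.03 0 0 0;0 0.024 0.027 0.03 0 0 0;0 0.024 0.027 0.03 0 0 0", grip_force=60)

```text
time: 13.78
eef_pos: [662.3, 126.3, 295.9]
tool_rot: [1.966, 2.45, -0.001]
wrist_force: [-7.0, -2.2, 7.2]
gripper_width: 0.117
finger_force: 58.6
```

Request:
arm_command(deltas="0 0 0 0 0 0 0;0 0 0 0 0 0 0;0 0 -0.003 0 0 0 0;0 0 -0.007 0 0 0 0;0 0 -0.012 0 0 0 0;0 0 -0.018 0 0 0 0;0 0 -0.024 0 0 0 0;0 0 -0.03 0 0 0 0;0 0 -0.03 0 0 0 0;0 0 -0.03 0 0 0 0")

```text
time: 14.62
eef_pos: [634.1, 120.0, 295.9]
tool_rot: [1.964, 2.449, 0.004]
wrist_force: [6.3, 1.8, 1.3]
gripper_width: 0.116
finger_force: 59.4
```

```bash
python3 - <<'E'
from h import *
np.set_printoptions(precision=2,suppress=True)
o=ctrl.get_obs();print(o['time'],o['eef_pos'],o['tool_rot'])
snap('side','s6');snap('top','t6')
_,p=load('side0');q,_=fit();Rz=R.from_euler('z',q[2]).as_matrix();T=np.array([q[0],q[1],0])
for n,X in[('ptr',(125,160,80)),('tab',(10,172,80))]: print(n,proj(p,Rz@np.array(X)+T))
a=cv2.imread('pics/s6.png')[225:325,85:245];b=cv2.imread('pics/t6.png')[110:220,100:200];c=cv2.imread('pics/side0.png')[225:325,85:245]
o=np.zeros((600,800,3),np.uint8);o[:300,:480]=cv2.resize(a,None,fx=3,fy=3);o[300:,:480]=cv2.resize(c,None,fx=3,fy=3);o[:330,490:790]=cv2.resize(b,None,fx=3,fy=3);cv2.imwrite('pics/m6.png',o)
E
```

```text
14.6167 [634.12 119.99 295.91] [1.96 2.45 0.  ]
ptr (np.float64(145.3515476114028), np.float64(267.36331122685056))
tab (np.float64(201.35023165359962), np.float64(279.57837812116236))
```

View pics/m6.png

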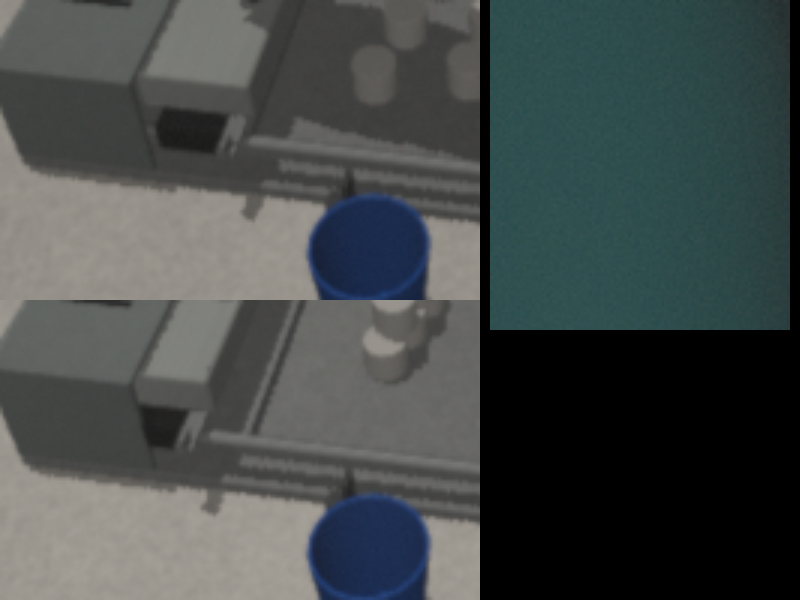

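The side view shows the carriage out about 29 mm. The fin top is at side px (201,281), just above the cup rim, and the pointer is near (162,265), up from (148,267) when parked. I'll locate both precisely from pixel values.

```bash
python3 - <<'E'
from h import *
np.set_printoptions(linewidth=250)
g=lambda f:load(f)[0].astype(int).mean(2).astype(int)
def pr(f,r0,r1,c0,c1): print(f,'cols',c0); [print(r,*g(f)[r,c0:c1]) for r in range(r0,r1)]
pr('side0',256,280,140,160);pr('s6',256,280,152,172);pr('side0',276,292,194,210);pr('top0',143,157,122,142);pr('top0',195,211,124,146)
E
```

```text
side0 cols 140
256 82 83 83 83 81 81 83 82 83 83 82 82 81 80 75 69 61 63 63 66
257 83 84 83 81 81 82 82 83 84 81 81 80 80 80 78 71 62 61 64 67
258 84 82 82 81 81 82 82 84 82 81 81 80 80 81 78 74 63 63 66 67
259 80 79 80 80 81 82 82 82 81 82 80 80 81 80 78 75 66 64 67 67
260 61 65 70 71 74 81 80 79 78 80 79 79 80 81 79 76 67 65 69 69
261 40 44 49 48 52 58 57 61 70 76 77 78 79 80 78 75 70 67 68 70
262 34 34 34 34 34 38 38 54 83 94 95 95 96 92 75 69 69 68 69 70
263 34 33 32 35 35 34 41 65 97 104 105 104 104 91 69 67 68 67 69 70
264 34 34 36 35 33 35 50 83 104 106 105 106 102 79 65 66 67 67 67 69
265 35 35 35 34 36 37 61 97 105 105 104 107 100 70 66 67 67 67 68 68
266 35 34 35 35 35 47 74 102 104 105 106 105 92 68 66 65 67 68 68 67
267 35 36 35 34 39 64 94 101 100 103 107 102 79 64 64 65 70 70 68 68
268 32 31 32 31 46 76 98 91 91 104 105 93 68 65 68 76 90 89 84 81
269 30 30 31 36 55 91 96 78 85 105 103 80 71 74 81 104 111 109 107 103
270 31 31 31 38 66 98 90 67 79 103 94 73 77 78 86 106 110 111 110 110
271 30 29 33 47 79 97 76 62 77 99 79 73 77 79 82 92 99 102 103 105
272 31 32 35 55 79 
[... 4692 characters left out ...]
5 62 61 55 50 50 49 53 50 48 49 49 53 98 131 139 141
203 140 142 133 111 97 86 72 57 57 51 55 59 55 51 47 51 45 50 74 118 139 142
204 141 144 141 143 142 134 113 78 63 62 60 63 63 59 52 49 50 50 70 115 142 144
205 143 142 142 143 144 142 127 96 72 67 73 72 68 57 51 49 47 49 60 111 141 142
206 139 141 142 143 138 142 139 117 75 70 73 74 74 62 49 48 49 45 54 101 136 142
207 142 140 142 140 142 140 138 121 83 70 69 71 67 63 50 47 48 43 51 92 129 140
208 139 141 139 136 140 142 141 127 94 72 71 68 59 51 47 51 54 51 59 96 131 141
209 135 143 142 141 143 142 144 133 115 99 96 98 86 72 69 70 73 78 82 115 139 141
210 102 127 135 144 143 141 144 143 141 143 145 144 131 109 99 101 99 96 99 120 140 141
```

```bash
python3 - <<'E'
from h import *
np.set_printoptions(precision=1,suppress=True)
q,_=fit();Rz=R.from_euler('z',q[2]).as_matrix();T=np.array([q[0],q[1],0])
def ony(f,u,v,y):
    _,p=load(f);o,d=ray(p,u,v);o=Rz.T@(o-T);d=Rz.T@d;return o+d*(y-o[1])/d[1]
def tri(a,b):
    P=[];
    for f,u,v in(a,b):
        _,p=load(f);o,d=ray(p,u,v);P.append((Rz.T@(o-T),Rz.T@d/np.linalg.norm(d)))
    (o1,d1),(o2,d2)=P;s=np.linalg.lstsq(np.c_[d1,-d2],o2-o1,rcond=None)[0];A=o1+s[0]*d1;B=o2+s[1]*d2;return (A+B)/2,np.linalg.norm(A-B)
print('fin side',ony('side0',201.3,280.5,172),ony('side0',201.3,283,172)); print('fin top',ony('top0',126.5,202.3,178),ony('top0',129,202.2,172))
print('fin tri',tri(('top0',127,202.3),('side0',201.3,280)))
for c in[(148,262),(150.5,262),(153,262),(150.5,267)]: print('ptr side',c,ony('side0',*c,160))
for c in[(127,149),(125.5,149.5),(128,148.5)]: print('ptr top',c,ony('top0',*c,160),ony('top0',*c,166),tri(('top0',*c),('side0',150.5,262)))
_,p=load('side0')
for X in[(125,160,40),(125,160,60),(125,160,80),(125,131,95),(115,131,95),(115,131,59)]: print(X,np.array(proj(p,Rz@(np.array(X)+[4,0,0])+T)))
E
```

```text
fin side [ 10.3 172.   77.1] [ 10.9 172.   69.1]
fin top [  9.  178.   98.9] [  7.7 172.  101.7]
fin tri (array([  8.7, 179.7,  89.5]), np.float64(2.29173113326779))
ptr side (148, 262) [116.6 160.   97.9]
ptr side (150.5, 262) [111.5 160.   98.8]
ptr side (153, 262) [106.4 160.   99.8]
ptr side (150.5, 267) [114.  160.   83.2]
ptr top (127, 149) [126.2 160.   75.5] [131.8 166.   54.2] (array([118.2, 154.5,  92. ]), np.float64(7.122992425148591))
ptr top (125.5, 149.5) [122.7 160.   87.4] [128.2 166.   66.5] (array([117. , 156.9,  95.1]), np.float64(7.283589995913211))
ptr top (128, 148.5) [129.  160.   67.1] [134.7 166.   45.6] (array([119.3, 152.8,  89.7]), np.float64(7.33937476397396))
(125, 160, 40) [146.7 279.6]
(125, 160, 60) [145.1 273.5]
(125, 160, 80) [143.4 267.1]
(125, 131, 95) [147.2 250.8]
(115, 131, 95) [152.1 251.4]
(115, 131, 59) [154.8 263. ]
```

Both views put the fin at station x ≈ 9 (fit frame) and the parked handle at 138–140. That puts the pointer at about 129, so the pull is about 117 mm. I'll pull there and check.

Request:
arm_command(deltas="0 0 -0.006 0 0 0 0;0 0 -0.016 0 0 0 0;0 0 -0.026 0 0 0 0;0 0 -0.036 0 0 0 0;0 0 -0.046 0 0 0 0;0 0 -0.056 0 0 0 0;0 0 -0.065 0 0 0 0;0 0 -0.073 0 0 0 0;0 0 -0.08 0 0 0 0;0 0 -0.08 0 0 0 0")

```text
time: 15.55
eef_pos: [555.8, 102.4, 296.0]
tool_rot: [1.964, 2.448, 0.004]
wrist_force: [10.5, -0.4, -3.0]
gripper_width: 0.115
finger_force: 59.0
```

```bash
python3 - <<'E'
from h import *
o=ctrl.get_obs();print(o['time'],o['eef_pos'],o['tool_rot'],o['finger_force'],np.linalg.norm(o['eef_pos'][:2]-np.array([662.3,126.3])))
snap('side','s7')
a=cv2.imread('pics/s7.png')[240:305,165:230];c=cv2.imread('pics/s6.png')[240:300,135:200]
o=np.zeros((600,800,3),np.uint8);o[:520,:520]=cv2.resize(a,None,fx=8,fy=8,interpolation=cv2.INTER_CUBIC);o[:240,530:790]=cv2.resize(c,None,fx=4,fy=4,interpolation=cv2.INTER_CUBIC)
t=cv2.imread('pics/top0.png')[138:213,115:155];o[245:595,530:717]=cv2.resize(t,(187,350),interpolation=cv2.INTER_CUBIC)
cv2.imwrite('pics/m7.png',cv2.convertScaleAbs(o,alpha=1.6))
E
```

```text
15.55 [555.83348052 102.41634305 295.95958797] [1.96403708 2.44758655 0.00389089] 59.04970586299896 109.11255124470412
```

View pics/m7.png

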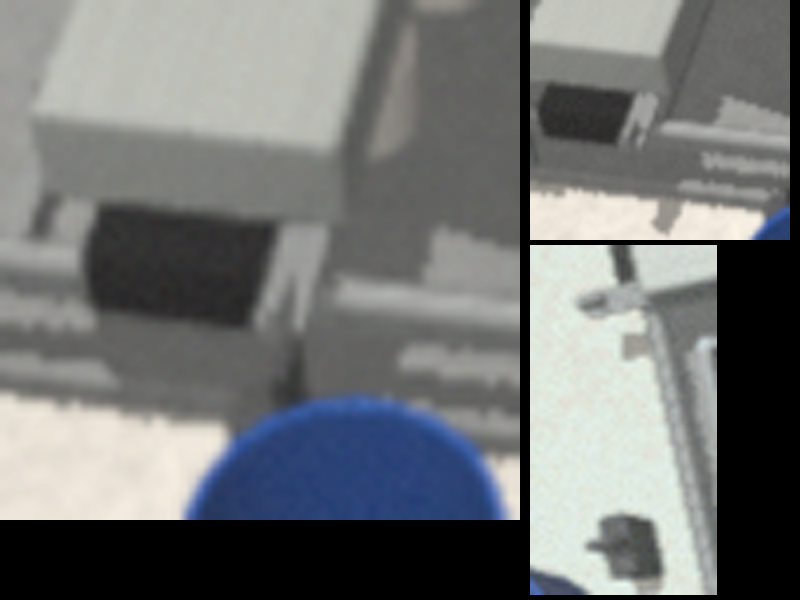

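The crop shows the carriage arm running down-left to a fork with ends at crop (265,325) and (298,325), and the fin just beside it at (290,360). The pull is 109 mm so far. I'll project the expected geometry to compare.

```bash
python3 - <<'E'
from h import *
np.set_printoptions(precision=1,suppress=True)
q,_=fit();Rz=R.from_euler('z',q[2]).as_matrix();T=np.array([q[0],q[1],0])
_,p=load('side0');cr=lambda X:(np.array(proj(p,Rz@np.array(X,float)+T))-[165,240])*8+3.5
d=109-4
print('carr corners',[cr((115-d,131,z)) for z in(95,59)],[cr((195-d,131,z)) for z in(95,59)])
for z in(45,55,65,75,85,95): print(z,'ptr',[cr((125-d+dx,y,z)) for dx,y in((-2,154),(-2,166),(2,166))],'fin',[cr((9.5,y,z)) for y in(166,172,178)])
_,t=load('top0');ct=lambda X:(np.array(proj(t,Rz@np.array(X,float)+T))-[115,138])*4.67+[530,245]
for z in(45,55,65,75,85,95): print(z,'ptr top',[ct((129+dx,y,z)) for dx,y in((0,131),(0,154),(0,166))],'fin',[ct((9.5,y,z)) for y in(166,178)])
E
```

```text
carr corners [array([329.7, 146.1]), array([339. , 238.7])] [array([ 13.2, 108.2]), array([ 31.6, 201. ])]
45 ptr [array([290.3, 343.3]), array([278.7, 383.2]), array([262.8, 381.2])] fin [array([312.3, 387.5]), array([306.6, 407.8]), array([300.8, 428.4])]
55 ptr [array([287.3, 318.8]), array([275.6, 358.7]), array([259.6, 356.7])] fin [array([309.5, 363. ]), array([303.7, 383.4]), array([297.9, 404. ])]
65 ptr [array([284.3, 293.8]), array([272.4, 333.8]), array([256.3, 331.8])] fin [array([306.7, 338.1]), array([300.8, 358.5]), array([294.9, 379.1])]
75 ptr [array([281.3, 268.5]), array([269.2, 308.5]), array([253. , 306.4])] fin [array([303.8, 312.8]), array([297.9, 333.2]), array([291.9, 353.9])]
85 ptr [array([278.2, 242.7]), array([266. , 282.7]), array([249.6, 280.7])] fin [array([300.8, 287. ]), array([294.8, 307.5]), array([288.8, 328.1])]
95 ptr [array([275. , 216.4]), array([262.7, 256.5]), array([246.2, 254.4])] fin [array([297.8, 260.8]), array([291.8, 281.3]), array([285.6, 302. ])]
45 ptr top [array([664.1, 289.8]), array([617.8, 300.1]), array([593.6, 305.5])] fin [array([645.1, 543.3]), array([620.7, 548.9])]
55 ptr top [array([658.2, 285.8]), array([611.3, 296.2]), array([586.7, 301.7])] fin [array([638.9, 542.4]), array([614.2, 548.1])]
65 ptr top [array([652.1, 281.6]), array([604.6, 292.2]), array([579.7, 297.7])] fin [array([632.5, 541.5]), array([607.5, 547.2])]
75 ptr top [array([645.9, 277.4]), array([597.7, 288.1]), array([572.6, 293.6])] fin [array([626. , 540.5]), array([600.6, 546.3])]
85 ptr top [array([639.5, 273. ]), array([590.7, 283.8]), array([565.2, 289.5])] fin [array([619.3, 539.6]), array([593.6, 545.4])]
95 ptr top [array([632.9, 268.5]), array([583.5, 279.5]), array([557.7, 285.2])] fin [array([612.4, 538.6]), array([586.3, 544.5])]
```

The left fork leg matches the pointer (top z≈66, now x≈20) and the fin sits at x≈9.5, so I need about 9.5 mm more.

Request:
arm_command(deltas="0 0 -0.003 0 0 0 0;0 0 -0.006 0 0 0 0;0 0 -0.0095 0 0 0 0;0 0 -0.0095 0 0 0 0;0 0 -0.0095 0 0 0 0;0 0 -0.0095 0 0 0 0;0 0 -0.0095 0 0 0 0;0 0 -0.0095 0 0 0 0;0 0 -0.0095 0 0 0 0;0 0 -0.0095 0 0 0 0")

```text
time: 16.43
eef_pos: [547.7, 100.5, 295.9]
tool_rot: [1.964, 2.447, 0.005]
wrist_force: [10.8, -0.4, -1.8]
gripper_width: 0.114
finger_force: 59.3
```

```bash
python3 - <<'E'
from h import *
o=ctrl.get_obs();print(o['time'],o['eef_pos'],o['finger_force'],np.linalg.norm(o['eef_pos'][:2]-np.array([662.3,126.3])))
snap('side','s8');g=lambda f:load(f)[0].astype(int).mean(2).astype(int)
for f in('s7','s8'):
    print(f); [print(r,*g(f)[r,192:212]) for r in range(266,291)]
# shift of carriage between frames by template match
a=load('s7')[0];b=load('s8')[0]
t=a[262:284,172:206];m=cv2.matchTemplate(b[255:295,165:225],t,cv2.TM_CCOEFF_NORMED);print(cv2.minMaxLoc(m))
E
```

```text
16.4333 [547.66418538 100.54400222 295.92577484] 59.26514804363251 117.49358031440298
s7
266 60 64 68 74 73 73 74 74 72 74 73 73 74 75 73 70 62 61 61 61
267 41 45 47 53 52 53 54 57 65 71 72 72 75 75 71 68 64 62 62 62
268 32 33 34 33 32 35 33 50 77 87 88 88 89 85 66 62 61 61 62 62
269 30 31 30 29 32 30 32 56 88 96 95 95 97 91 67 60 60 62 61 61
270 30 30 32 30 32 31 37 63 94 97 96 97 97 87 63 60 60 62 60 61
271 33 30 33 31 31 31 46 76 95 97 97 98 96 82 62 61 61 62 62 60
272 30 30 32 31 29 34 50 81 95 96 96 96 94 74 62 60 60 62 61 62
273 32 32 31 29 31 36 58 89 95 95 96 98 91 65 61 62 64 63 62 62
274 29 28 30 28 30 36 66 93 94 86 95 97 84 62 66 77 77 75 72 68
275 27 26 27 28 29 45 76 94 91 78 95 95 75 65 67 81 97 94 91 88
276 26 27 28 28 31 53 88 93 82 72 96 94 71 72 77 91 102 104 104 105
277 28 28 25 25 32 61 94 92 72 69 95 88 71 72 78 91 96 99 101 102
278 28 27 26 27 43 73 88 84 66 70 94 83 69 70 72 77 80 84 87 89
279 28 27 28 29 52 84 78 70 62 72 92 74 66 66 66 64 67 69 70 70
280 35 34 31 36 55 80 74 67 63 72 90 68 65 65 65 63 63 63 65 66
281 53 53 54 53 58 69 69 67 61 63 72 63 62 63
[... 1558 characters left out ...]
5
281 53 53 54 53 51 45 47 47 53 71 68 66 64 79 86 67 63 66 65 64
282 59 60 60 61 60 58 55 56 55 56 56 64 64 72 74 63 62 61 63 62
283 60 60 60 60 62 60 59 60 57 52 49 63 64 63 66 62 62 60 61 62
284 61 61 60 61 61 61 61 58 56 49 45 59 62 60 62 60 59 61 61 62
285 63 61 62 61 61 60 61 57 55 43 44 59 61 62 62 62 61 60 60 61
286 61 62 61 62 62 60 59 57 53 39 42 55 62 61 61 61 61 60 60 60
287 62 61 62 63 61 60 55 48 46 36 40 54 61 62 62 61 61 59 61 60
288 63 63 61 59 57 56 54 42 40 34 38 50 60 62 60 61 60 61 61 61
289 67 68 63 58 58 56 53 42 40 36 39 49 60 59 60 62 62 63 64 61
290 67 66 59 59 57 58 56 45 40 42 48 58 67 68 67 69 66 68 70 70
(-0.084701769053936, 0.9797154068946838, (0, 15), (11, 7))
```

The pointer top edge is now at about (201.5,280) and the fin edge at about (201.7,285). Back-projected that leaves about 2 mm, so I make a small final trim.

Request:
arm_command(deltas="0 0 -0.001 0 0 0 0;0 0 -0.002 0 0 0 0;0 0 -0.002 0 0 0 0;0 0 -0.002 0 0 0 0;0 0 -0.002 0 0 0 0;0 0 -0.002 0 0 0 0;0 0 -0.002 0 0 0 0;0 0 -0.002 0 0 0 0;0 0 -0.002 0 0 0 0;0 0 -0.002 0 0 0 0")

```text
time: 17.32
eef_pos: [545.7, 100.1, 295.9]
tool_rot: [1.964, 2.447, 0.005]
wrist_force: [11.2, -1.3, -1.1]
gripper_width: 0.118
finger_force: 59.3
```

```bash
python3 - <<'E'
from h import *
o=ctrl.get_obs();print(o['time'],o['eef_pos'],o['finger_force'],np.linalg.norm(o['eef_pos'][:2]-np.array([662.3,126.3])))
print(ctrl.sign_off())
E
```

```text
17.3167 [545.73748848 100.12356665 295.93336142] 59.260953068733215 119.46557979099892
the job is handed in; nothing more can be done
None
```

I've handed the job in at 17.3 s, but sign-off gave no verdict: the five buttons stand singly in the tray, at least 49 mm centre to centre, and the gripper holds the lamp pulled out about 119 mm, in line with the index fin by my estimate to about 3 mm (limit 6 mm); I did not re-photograph it after the last 2 mm trim.

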